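# Make up two growing-trial kits

### The arm

A 6-joint arm with a two-finger parallel gripper is mounted at the origin on the work surface. World frame = base frame: x ahead of the robot, y to its left, z up, the work surface at z = 0. Lengths are in m, angles in rad, forces in N, time in s.
With the tool pointing down it reaches from about 0.225 to 0.725 m from the base axis. Payload 3.1 kg.
Tool frame: the origin (TCP) lies on the centre line of the jaws, within the pads' length; the fingertips stand 11 mm ahead of it and the grasp point (between the pads) lies 8 mm behind it; z points along the fingers, y is the line along which they close (so a half turn about z gives the same grasp; the last joint's range is limited). The gripper opens to 85 mm and grips with 20 to 120 N. Pads are 22 mm wide; open, the fingers measure 114 mm over their backs; the gripper's body (76 mm by 85 mm) begins 54 mm behind the grasp point. The pads swing forward as they close: fully open they stand 13 mm farther back than shut.
Start: joints at [-1.45, 0.048, 0.099, 1.622, 0, 1.443], TCP at [0.129, -0.509, 0.218] pointing down, gripper open.
Joint ranges: [-2.91, 2.91], [-0.99, 1.94], [-1.21, 1.42], [-2.12, 2.29], [-1.49, 1.47], [-3.14, 3.14]. Speed limits (rad/s): [2.79, 2.79, 3.14, 3.14, 3.14, 3.14].

### API

Orientations are given as a unit quaternion [w, x, y, z].
In Python, from bench import * gives the robot as it stands. The module is installed in compiled form; this text tells all that it offers.
- The arm moves only by the tool play_rows, never from a script. Its argument "commands" is a list of rows, each a list of 3 entries, a list of its own where there are three numbers: the turn, a rotation vector about the tool's x, y, z scaled (see below), then the shift along the tool's x, y, z scaled (see below), then the opening, from 0 (shut) to 1 (fully open). In form: [[[wx, wy, wz], [tx, ty, tz], claw], ...]. A call has 1 to 20 rows; each row is the pose to reach, as a shift and turn from the pose commanded when the call began, along the tool's axes at that moment, turning the shorter way round; what a row does not reach only later rows make up. The controller multiplies each number of a shift by 0.4 m and each number of a turn by 180 degrees. A row lasts 1/12 s, in which the tool goes at most 41.7 mm and 7.16 degrees, less where a joint would pass 70% of its speed; a pose out of reach is approached as far as the arm can. A call with a number of a shift or a turn outside -1 to 1 is refused whole. A call with a gripper value outside its range is refused whole. The fingers move at their own pace and stop on an object; the grip force is fixed at half the most. Time passes only in rows, so rows that repeat a pose let the fingers close. It gives the time, the measured TCP pose, the force, the opening and the grip force at its end, in the units of the state.
- get_state(): the state, without advancing time (a new reading comes with each control period).
- capture(name): name is "scene" or "top"; returns a dict with "img" (400x640x3 uint8, blue, green, red), "range_z" (400x640 float32, m along the optical axis (not along the pixel's ray), 0 where there is no reading), "vertical_fov" (degrees; the focal length in pixels is half the picture's height over the tangent of half this angle, whatever the lens; pixels are square), "cx", "cy" (the principal point, pixels), "eye" and "attitude" of the camera in the world. Camera axes: x right, y down, z forward; pixel columns grow to the right and rows downward; lengths in m; the calibration is good to about 2 mm. A picture is of the moment at which its call begins.
- close_job(): hands the job in; it is judged then, once.
Trained networks look in a picture, given as the dict that the camera call returned (one of the last four; its "shot" number tells which), for a name from the list of things; names that differ only in an ending like _2 or _b are one class to them, and where a whole thing is asked for, a point or a joint stands for the part that bears it (a point fixed in the world has none). Each returns a list of dicts, best first, with "score" (0 to 1); they miss things now and then, are a little off and sometimes report something else, mostly with a low value. They report only what shows in the picture. A call takes as long as a camera call. They do not tell look-alikes from the thing itself.
- look_for(picture, label): "pixel" ([row, column] in pixels, amid what is visible of it).
The state is a dict: "time": time; "q": joint angles; "joint_vel": joint speeds; "effort": joint torques, N m; "position": TCP position; "tool_rot": TCP orientation; "wrist_force": force on the tool from outside, world axes, zero at the start; "ft_torque": the same for the moment, N m; "grip_width": finger opening in m; "grasp_force": force on a finger pad.
Only numpy, scipy, OpenCV 4.12 (cv2) and the standard library are available. Lean on these libraries where they do the work, as an engineer would, in place of code of your own. Each camera call takes 0.05 s, during which the arm holds its last target. There are 200 camera calls.

### The job

Make up the two trial kits from the stock on the bench. In the long tray, lay the oblong pad flat in the large bay, stand the tall jar in the middle bay and stand the tamper on its foot in the small bay at the end; in the square tray, lay the square pad flat in the middle and stand the steel ring upright, centred on top of that pad. Set things down, do not drop them, and leave the short jar, the beaker and the seedling where they are.

Things in the scene. Friction and masses are not known exactly. Their poses are not given: they have to be found in the camera images.
- long_tray: Long blue seed tray, fixed, 118 (x) x 245 (y) x 22 mm; walls 4, floor 4 mm thick. Origin: centre of its underside, z up; y within 0.2 rad of world y. Two 4 mm cross walls (top at z = 14 mm) make three bays, each 110 mm wide in x, centred at x = 0: large bay, 104 mm long, at y = +66.5 mm (robot's left end); middle bay, 62 mm long, at y = -20.5 mm; end bay, 62 mm long, at y = -86.5 mm.
- square_tray: Square blue plastic seed tray without bays, fixed to the bench, 150 x 150 mm outside, 22 mm high, walls 4 mm, floor 4 mm thick (upper face at z = 4 mm). Origin: centre of its underside, z up, x and y square to the walls (within 0.3 rad of the world's).
- oblong_pad: Oblong brown growing pad of stiff pressed fibre, 80 (x) x 45 (y) x 20 (z) mm, loose, about 40 g, lying flat. Origin: centre of its underside, z up.
- square_pad: Square brown growing pad of stiff pressed fibre, 56 x 56 x 20 mm, loose, about 40 g, lying flat. Origin: centre of its underside, x and y square to its sides, z up.
- ring: Plain steel soil-sampling ring (open tube), outer diameter 46 mm, bore 40 mm, 40 mm high, about 100 g, standing on one end. Origin: centre of its lower end, z along its axis, up.
- tall_jar: The tall slim one of the two brown glass jars with white lids: 40 mm in diameter, 85 mm high, straight-sided up to about 50 mm, narrowing to a lid 37 mm in diameter over the top 16 mm; about 100 g, standing. Origin: centre of its underside, z up along its axis.
- short_jar: The short wide one of the two brown glass jars with white lids: 56 mm in diameter, 45 mm high, standing. Not needed for the kits. Origin: centre of its underside.
- tamper: Small seed tamper standing on its foot: a round aluminium foot 44 mm in diameter and 12 mm thick, tapering by 16 mm height into a pale wooden stem, 18 mm in diameter, whose top is 70 mm above the bench; about 120 g, most of it in the foot. Origin: centre of the foot's underside, z up along the stem.
- beaker: Bystander: empty clear glass beaker, 70 mm across, 90 mm high, loose. Origin: centre of its underside.
- seedling: Bystander: seedling in a terracotta pot 72 mm across the top and 60 mm high, leaves up to about 135 mm, loose. Origin: centre of its underside.
Mind the look-alikes: they are no part of the job. Leave any green or purple look-alike of the tamper alone.

How it is judged:
By the outcome, as a careful person would: the job done as asked, in the order asked, and still so for the second after the job is handed in, with the robot touching nothing.
It also fails if it takes over 125 s, if anything falls off the work surface, if the arm or the gripper's body presses on something with over 40 N, if the wrist force passes 120 N, or if a joint passes its speed limit or range.

## Working session

There is one attempt and no reset: what is moved stays moved. The work goes in short steps, Python scripts to look and compute and a tool call to move; the robot and the scene stay as the last step left them, time stands still between calls to the robot, and variables do not carry over. Pictures are saved under pics/ and viewed, at most 14 in all, crops included, and the job is handed in when it is done.

Besides the shell and the picture viewer there is one more tool, called as name([rows], argument=value, ...), one row to a line, values as JSON. play_rows: Moves the arm, as the interface text tells. Its arguments: {"type":"object","properties":{"commands":{"type":"array"}},"required":["commands"]}

```bash
mkdir -p pics
cat > h.py <<'E'
from bench import *
import numpy as np, cv2
from scipy.spatial.transform import Rotation as R
def rot(q): return R.from_quat([q[1],q[2],q[3],q[0]])
def cloud(p):
    h,w=p["range_z"].shape; f=h/2/np.tan(np.radians(p["vertical_fov"])/2)
    v,u=np.mgrid[:h,:w]; z=p["range_z"]
    c=np.stack([(u-p["cx"])*z/f,(v-p["cy"])*z/f,z],-1)
    W=rot(p["attitude"]).apply(c.reshape(-1,3)).reshape(h,w,3)+p["eye"]
    W[z==0]=np.nan
    return W
E
python3 - <<'E'
from h import *
for n in("scene","top"):
    p=capture(n); print(n,p["eye"],p["attitude"],p["vertical_fov"],p["cx"],p["cy"])
    W=cloud(p); cv2.imwrite(f"pics/{n}0.png",p["img"]); np.save(n+"W.npy",W)
    for l in "long_tray square_tray oblong_pad square_pad ring tall_jar short_jar tamper beaker seedling".split():
        for d in look_for(p,l)[:4]:
            r,c=map(int,d["pixel"]); print(l,(r,c),round(d["score"],2),W[r,c].round(3))
print(get_state())
E
```

```text
scene [1.0821164  0.30827141 0.99073778] [-0.15489673  0.52288218  0.80704587 -0.22644687] 48.95720082575532 324.8371387981227 204.90227006075725
long_tray (200, 223) 0.64 [ 0.615 -0.18   0.005]
long_tray (182, 334) 0.56 [0.447 0.068 0.017]
square_tray (247, 354) 0.78 [0.599 0.188 0.002]
oblong_pad (147, 252) 0.92 [ 0.438 -0.188  0.024]
square_pad (188, 429) 0.59 [0.364 0.308 0.023]
square_pad (179, 378) 0.33 [0.409 0.177 0.045]
ring (109, 233) 0.5 [ 0.324 -0.317  0.013]
tall_jar (162, 291) 0.96 [ 0.463 -0.051  0.06 ]
short_jar (183, 382) 0.56 [0.416 0.191 0.044]
short_jar (183, 330) 0.26 [0.46  0.062 0.025]
tamper (145, 309) 0.75 [ 0.359 -0.047  0.017]
tamper (154, 338) 0.65 [0.36  0.042 0.024]
tamper (180, 332) 0.63 [0.456 0.065 0.036]
tamper (158, 386) 0.56 [0.318 0.169 0.024]
beaker (267, 253) 0.76 [ 0.752 -0.014  0.007]
seedling (263, 486) 0.79 [0.54  0.49  0.061]
seedling (201, 224) 0.27 [ 0.616 -0.176  0.005]
top [0.34383446 0.10388884 1.13694252] [ 0.06064326 -0.69701258  0.7118785  -0.06103164] 51.88289191326858 316.87568521853825 199.4875506243362
long_tray (170, 413) 0.68 
[... 705 characters left out ...]

{'time': 1.1, 'q': array([-1.44980155e+00,  4.80060653e-02,  9.92020921e-02,  1.62203203e+00,
        1.51067571e-06,  1.44299108e+00]), 'joint_vel': array([-0.00039128,  0.00116928,  0.00062983, -0.0001744 , -0.00047317,
        0.00044049]), 'effort': array([ 2.98428375e-06, -3.38653135e+01,  3.20166385e+01,  1.21064608e-03,
       -2.03208683e-04, -3.07217761e-06]), 'position': array([ 0.12925968, -0.50881761,  0.21820945]), 'tool_rot': array([-1.98339147e-05,  9.92272292e-01,  1.24079404e-01,  8.22881577e-07]), 'wrist_force': array([ 0.10684924, -0.40792034,  0.19843336]), 'ft_torque': array([-0.01326538, -0.00581316, -0.04713601]), 'grasp_force': 0.0, 'grip_width': 0.08548410755727034}
```

View pics/top0.png

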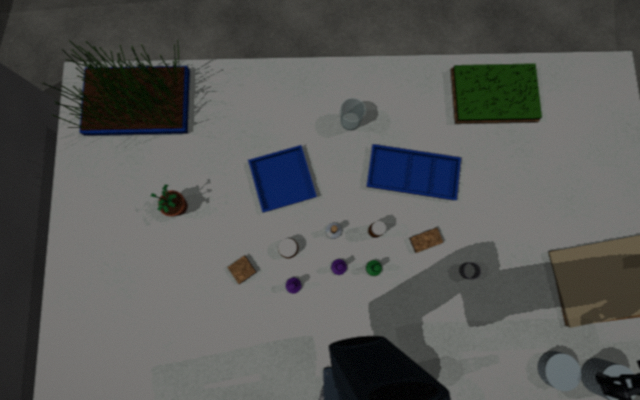

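View pics/scene0.png

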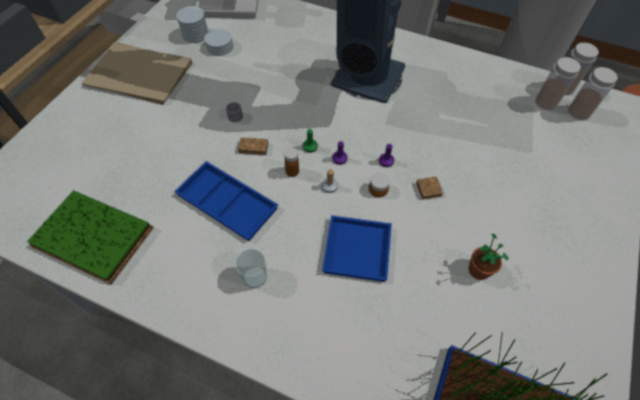

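Of the four tamper-like things, the ones at top (267,338) and (285,293) are purple and the one at (268,373) is green. The one at top (230,334), scene (180,330), has a pale wooden stem and an aluminium foot, so it fits the description. Next I'll confirm it in a crop and measure everything.

```bash
cat > m.py <<'E'
from h import *
def rect(P):
    P=P[np.isfinite(P).all(1)]
    (c,s,a)=cv2.minAreaRect((P[:,:2]*1000).astype(np.float32)); return np.round(c,1),np.round(s,1),round(a,1),len(P)
def near(W,xy,r,z0,z1): return (np.hypot(W[...,0]-xy[0],W[...,1]-xy[1])<r)&(W[...,2]>z0)&(W[...,2]<z1)
E
python3 - <<'E'
from m import *
a=cv2.imread("pics/top0.png")[215:245,310:395]; b=cv2.imread("pics/scene0.png")[130:200,280:400]
cv2.imwrite("pics/crop.png",np.vstack([cv2.resize(a,(680,240),interpolation=2),cv2.resize(b,(680,330),interpolation=2)[:, :680]]))
for n in("scene","top"):
    W=np.load(n+"W.npy"); img=cv2.imread(f"pics/{n}0.png").astype(int); print(n)
    z=W[...,2]; m=near(W,(.45,0),.5,-.02,.01)&(img.min(2)>90); print("bench",np.nanmedian(z[m]),np.std(z[m]))
    blue=(img[...,0]>img[...,2]*2)&(img[...,0]>50)
    for l,xy in(("long",(.615,-.175)),("sq",(.607,.198))):
        for z0,z1 in((-.01,.03),(.015,.03)): print(l,rect(W[near(W,xy,.16,z0,z1)&blue]))
    for l,xy in(("opad",(.425,-.19)),("spad",(.358,.31))):
        for z0 in(.008,.014): print(l,rect(W[near(W,xy,.06,z0,.03)]),np.nanmedian(z[near(W,xy,.02,0,.04)]))
    for l,xy,r,z0,z1 in(("ring",(.328,-.30),.05,.033,.05),("jar",(.45,-.05),.04,.075,.1),("jarbody",(.45,-.05),.04,.02,.1),("tamp",(.455,.06),.04,.03,.08),("tamptop",(.455,.06),.04,.055,.08),("foot",(.455,.06),.04,.005,.02),("shortj",(.41,.185),.05,.03,.06)):
        P=W[near(W,xy,r,z0,z1)]; 
        if len(P)>3: c,rr=cv2.minEnclosingCircle((P[:,:2]*1000).astype(np.float32)); print(l,len(P),P.mean(0).round(4),np.round(c,1),round(rr,1),rect(P))
E
```

```text
scene
bench 0.00020702140307948813 0.0019201240248877072
long (array([ 614.2, -169.3]), array([249.4, 123.7]), 79.7, 3844)
long (array([ 614.2, -169.3]), array([249.4, 123.7]), 79.7, 727)
sq (array([603.1, 197.2]), array([155.5, 153.2]), 15.4, 3590)
sq (array([603.1, 197.2]), array([155.5, 153.2]), 15.4, 615)
opad (array([ 423.3, -195.2]), array([49. , 80.3]), 20.0, 423) 0.019959170164731144
opad (array([ 423.1, -195.1]), array([48.7, 80.1]), 19.4, 381) 0.019959170164731144
spad (array([354.2, 306.2]), array([60.9, 58.5]), 34.3, 427) 0.020089759549683006
spad (array([354.1, 305.9]), array([60.2, 58.2]), 36.6, 384) 0.020089759549683006
ring 86 [ 0.3403 -0.3041  0.0383] [ 341.1 -305.2] 25.0 (array([ 339.3, -304.4]), array([48.1, 43.8]), 49.5, 86)
jar 146 [ 0.4541 -0.056   0.084 ] [452.3 -59.1] 20.4 (array([452.7, -57.5]), array([37.4, 36.2]), 64.3, 146)
jarbody 339 [ 0.4598 -0.0528  0.063 ] [452.8 -56.9] 22.1 (array([454. , -56.6]), array([40.4, 38.1]), 67.2, 339)
tamp 78 [0.4585 0.0586 0.056 ] [456.5  56.8] 9.0 (array([456.5,  56.7]), array([16.7, 15.3]), 30.4, 78)
tamptop 46 [0.4573 
[... 1001 characters left out ...]
ray([ 337.2, -300.5]), array([44.5, 44.5]), 19.9, 88)
jar 164 [ 0.4506 -0.0539  0.0853] [450.7 -54.6] 18.2 (array([450.6, -54.3]), array([35.6, 33.7]), 89.0, 164)
jarbody 221 [ 0.4486 -0.051   0.0761] [450.1 -53.4] 19.2 (array([451., -53.]), array([36.5, 37. ]), 51.4, 221)
tamp 44 [0.452  0.0606 0.066 ] [453.1  59.7] 8.7 (array([453. ,  60.7]), array([15.3, 16.9]), 88.6, 44)
tamptop 37 [0.4528 0.0599 0.0694] [453.4  59.8] 8.7 (array([453.4,  60.7]), array([15.3, 16.1]), 88.1, 37)
foot 159 [0.4525 0.0599 0.0137] [460.   57.2] 33.9 (array([458.4,  60.3]), array([65. , 48.5]), 48.1, 159)
shortj 280 [0.4076 0.1834 0.0454] [408.  183.6] 24.5 (array([407.7, 183.7]), array([48.2, 46.4]), 43.7, 280)
```

View pics/crop.png

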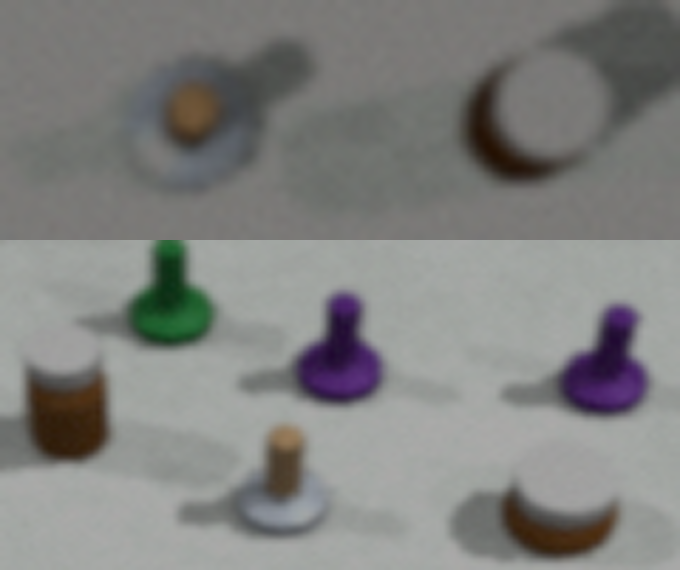

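The crop confirms it: the pale-stemmed tamper with the aluminium foot is the left object in the upper strip and the bottom centre one in the lower. The others are green or purple. Both jars are clear too: the tall one at the left, the short one at bottom right.

```bash
cat > plan.py <<'E'
import sys
from h import *
# args: x y z theta(deg, tool-x heading) in mm ; '-' keeps ; prints numbers for rows from the current pose
s=get_state(); p=np.array(s["position"])*1000; r=rot(s["tool_rot"]); X=r.as_matrix()[:,0]; th=np.degrees(np.arctan2(X[1],X[0]))
print("t",round(s["time"],2),"tcp",p.round(1),"theta",round(th,1),"tilt",np.degrees(np.arccos(-r.as_matrix()[2,2])).round(2),"w",round(s["grip_width"]*1000,1),"F",s["wrist_force"].round(1),"q6",round(s["q"][5],2))
for a in sys.argv[1:]:
    v=a.split(","); g=[float(q) if q!="-" else w for q,w in zip(v,[*p,th])]
    w=-(g[3]-th); w=(w+180)%360-180
    print(a,"turn",round(w/180,4),"shift",(r.inv().apply(np.array(g[:3])-p)/400).round(4))
E
python3 plan.py 422.3,-194,100,109.6 422.3,-194,18,109.6
```

```text
t 1.1 tcp [ 129.3 -508.8  218.2] theta 14.3 tilt 0.0 w 85.5 F [ 0.1 -0.4  0.2] q6 1.44
422.3,-194,100,109.6 turn -0.5297 shift [ 0.9038 -0.5824  0.2956]
422.3,-194,18,109.6 turn -0.5297 shift [ 0.9038 -0.5824  0.5006]
```

play_rows([
  [[0,0,-0.53],[0.904,-0.582,0.296],1],
  [[0,0,-0.53],[0.904,-0.582,0.296],1],
  [[0,0,-0.53],[0.904,-0.582,0.296],1],
  [[0,0,-0.53],[0.904,-0.582,0.296],1],
  [[0,0,-0.53],[0.904,-0.582,0.296],1],
  [[0,0,-0.53],[0.904,-0.582,0.296],1],
  [[0,0,-0.53],[0.904,-0.582,0.296],1],
  [[0,0,-0.53],[0.904,-0.582,0.296],1],
  [[0,0,-0.53],[0.904,-0.582,0.296],1],
  [[0,0,-0.53],[0.904,-0.582,0.296],1],
  [[0,0,-0.53],[0.904,-0.582,0.296],1],
  [[0,0,-0.53],[0.904,-0.582,0.296],1],
  [[0,0,-0.53],[0.904,-0.582,0.296],1],
  [[0,0,-0.53],[0.904,-0.582,0.296],1],
  [[0,0,-0.53],[0.904,-0.582,0.296],1],
  [[0,0,-0.53],[0.904,-0.582,0.296],1],
  [[0,0,-0.53],[0.904,-0.582,0.296],1],
  [[0,0,-0.53],[0.904,-0.582,0.296],1],
])

```text
time: 2.6
position: [0.4224, -0.1944, 0.0999]
tool_rot: [0.0, 0.577, 0.817, 0.0]
wrist_force: [-0.5, 1.1, -0.6]
grip_width: 0.0854
grasp_force: 0.0
```

```bash
python3 plan.py 422.3,-194,50,109.6 422.3,-194,18,109.6
```

```text
t 2.6 tcp [ 422.4 -194.4   99.9] theta 109.6 tilt 0.01 w 85.4 F [-0.5  1.1 -0.6] q6 0.65
422.3,-194,50,109.6 turn -0.0001 shift [0.0009 0.0002 0.1248]
422.3,-194,18,109.6 turn -0.0001 shift [9.000e-04 1.000e-04 2.048e-01]
```

play_rows([
  [[0,0,0],[0.001,0,0.08],1],
  [[0,0,0],[0.001,0,0.13],1],
  [[0,0,0],[0.001,0,0.16],1],
  [[0,0,0],[0.001,0,0.18],1],
  [[0,0,0],[0.001,0,0.195],1],
  [[0,0,0],[0.001,0,0.205],1],
  [[0,0,0],[0.001,0,0.205],1],
  [[0,0,0],[0.001,0,0.205],0.5],
  [[0,0,0],[0.001,0,0.205],0.3],
  [[0,0,0],[0.001,0,0.205],0.2],
  [[0,0,0],[0.001,0,0.205],0.2],
  [[0,0,0],[0.001,0,0.205],0.2],
  [[0,0,0],[0.001,0,0.205],0.2],
  [[0,0,0],[0.001,0,0.205],0.2],
])

```text
time: 3.77
position: [0.4223, -0.1938, 0.0179]
tool_rot: [0.0, 0.576, 0.817, -0.0]
wrist_force: [-0.1, 0.0, 0.0]
grip_width: 0.0171
grasp_force: 0.0
```

```bash
python3 plan.py
python3 - <<'E'
import numpy as np
c,s=np.cos(np.radians(-10.2)),np.sin(np.radians(-10.2))
for y in(66.5,-20.5,-86.5): print(y,612.3-s*y,-169.6+c*y)
E
```

```text
t 3.77 tcp [ 422.3 -193.8   17.9] theta 109.7 tilt 0.01 w 17.1 F [-0.1  0.   0. ] q6 0.65
66.5 624.0761352312522 -104.1509920700454
-20.5 608.6697628234485 -189.77600996336946
-86.5 596.982169962356 -254.73292008933942
```

Run:
```python
from m import *
p=capture("scene"); cv2.imwrite("pics/g1.png",cv2.resize(p["img"][90:210,190:350],(800,600),interpolation=2))
```

```text
(no output)
```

View pics/g1.png

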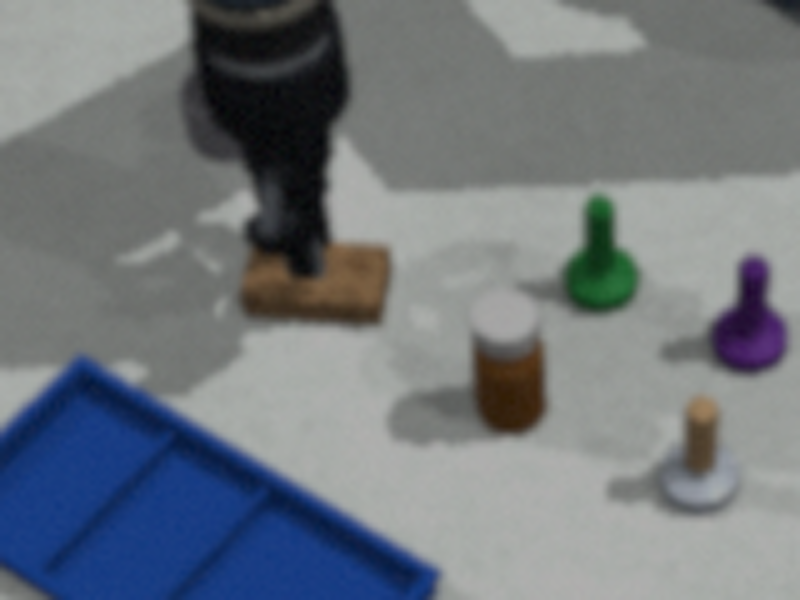

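The fingers closed above the pad without touching it; the pad is still at crop (315,283). I'll measure the fingertip height from depth.

Run:
```python
from m import *
for n in("scene","top"):
    p=capture(n); W=cloud(p); im=p["img"].astype(int)
    m=near(W,(.4223,-.194),.06,.005,.15); P=W[m]; dark=im[m].max(1)<60
    D=P[dark]; print(n,len(D),"dark zmin",np.sort(D[:,2])[:8].round(3)); i=np.argsort(D[:,2])[:8]; print(D[i].round(3))
    print("pad",rect(P[(~dark)&(P[:,2]<.03)]))
```

```text
scene 277 dark zmin [0.007 0.008 0.009 0.011 0.013 0.033 0.033 0.035]
[[ 0.453 -0.22   0.007]
 [ 0.437 -0.165  0.008]
 [ 0.435 -0.168  0.009]
 [ 0.447 -0.2    0.011]
 [ 0.454 -0.219  0.013]
 [ 0.44  -0.194  0.033]
 [ 0.412 -0.194  0.033]
 [ 0.434 -0.185  0.035]]
pad (array([ 420.4, -199.5]), array([62.4, 87.6]), 24.8, 356)
top 257 dark zmin [0.018 0.04  0.045 0.047 0.048 0.049 0.05  0.051]
[[ 0.415 -0.198  0.018]
 [ 0.403 -0.194  0.04 ]
 [ 0.437 -0.181  0.045]
 [ 0.435 -0.181  0.047]
 [ 0.405 -0.192  0.048]
 [ 0.408 -0.186  0.049]
 [ 0.432 -0.18   0.05 ]
 [ 0.41  -0.186  0.051]]
pad (array([ 415.7, -166.5]), array([102.2,  58.2]), 10.9, 273)
```

play_rows([
  [[0,0,0],[0,0,0],0.78],
  [[0,0,0],[0,0,0],0.78],
  [[0,0,0],[0,0,0],0.78],
  [[0,0,0],[0,0,0],0.78],
  [[0,0,0],[0,0,0],0.78],
])

```text
time: 4.33
position: [0.4223, -0.1938, 0.0178]
tool_rot: [-0.0, 0.576, 0.817, -0.0]
wrist_force: [-0.7, -0.0, -0.0]
grip_width: 0.0668
grasp_force: 0.0
```

```bash
python3 plan.py
python3 - <<'E'
from m import *
p=capture("scene"); W=cloud(p); im=p["img"]
cv2.imwrite("pics/g2.png",cv2.resize(im[100:170,210:300],(800,600),interpolation=2))
f=200/np.tan(np.radians(p["vertical_fov"])/2)
a=np.radians(19.6)
for w in(.033,.045):
  for sg in(1,-1):
    for z in(.0,.01,.02,.03,.04):
      q=np.array([.4223+sg*w*np.cos(a),-.1938+sg*w*np.sin(a),z]); c=rot(p["attitude"]).inv().apply(q-p["eye"]); print(w*sg,z,"crop px",round((p["cx"]+f*c[0]/c[2]-210)*800/90),round((p["cy"]+f*c[1]/c[2]-100)*600/70))
E
```

```text
t 4.33 tcp [ 422.3 -193.8   17.8] theta 109.7 tilt 0.0 w 66.8 F [-0.7 -0.  -0. ] q6 0.65
0.033 0.0 crop px 372 488
0.033 0.01 crop px 368 470
0.033 0.02 crop px 364 451
0.033 0.03 crop px 360 431
0.033 0.04 crop px 356 411
-0.033 0.0 crop px 405 336
-0.033 0.01 crop px 401 316
-0.033 0.02 crop px 398 297
-0.033 0.03 crop px 394 277
-0.033 0.04 crop px 390 257
0.045 0.0 crop px 366 517
0.045 0.01 crop px 362 498
0.045 0.02 crop px 358 479
0.045 0.03 crop px 354 460
0.045 0.04 crop px 350 441
-0.045 0.0 crop px 411 309
-0.045 0.01 crop px 407 289
-0.045 0.02 crop px 403 269
-0.045 0.03 crop px 400 250
-0.045 0.04 crop px 396 229
```

View pics/g2.png

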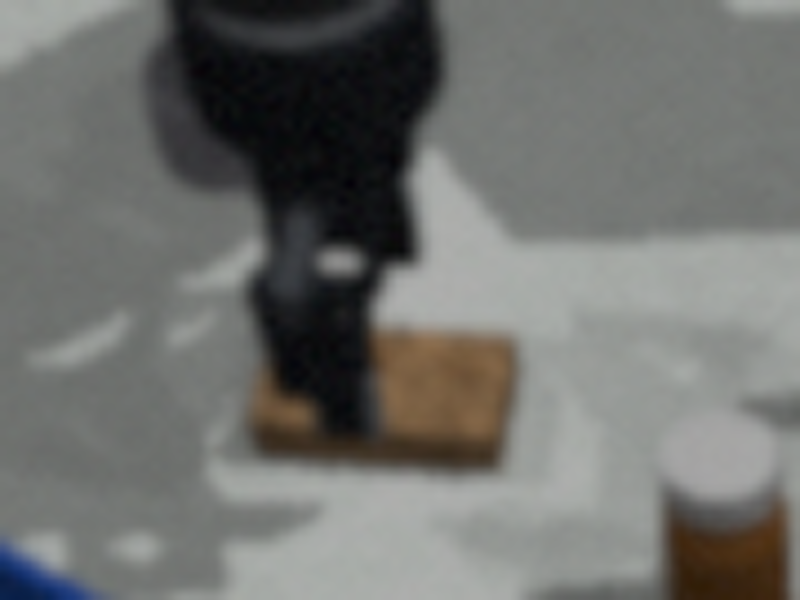

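At 67 mm opening the near fingertip is at crop (348,437) and the far one at (400,262). That puts the tips at z of about 30–35 mm, so they end about 15 mm behind the reported TCP, which is higher than stated. I'll go lower gently and watch the force.

play_rows([
  [[0,0,0],[0,0,0.01],0.78],
  [[0,0,0],[0,0,0.02],0.78],
  [[0,0,0],[0,0,0.03],0.78],
  [[0,0,0],[0,0,0.04],0.78],
  [[0,0,0],[0,0,0.045],0.78],
  [[0,0,0],[0,0,0.05],0.78],
  [[0,0,0],[0,0,0.05],0.78],
  [[0,0,0],[0,0,0.05],0.4],
  [[0,0,0],[0,0,0.05],0.4],
  [[0,0,0],[0,0,0.05],0.4],
  [[0,0,0],[0,0,0.05],0.4],
  [[0,0,0],[0,0,0.05],0.4],
  [[0,0,0],[0,0,0.05],0.4],
])

```text
time: 5.47
position: [0.4229, -0.1942, -0.0015]
tool_rot: [0.001, 0.576, 0.817, 0.0]
wrist_force: [0.2, 0.3, 3.4]
grip_width: 0.0425
grasp_force: 61.2
```

```bash
python3 plan.py 422,-194,60,-
```

```text
t 5.47 tcp [ 422.9 -194.2   -1.5] theta 109.7 tilt 0.08 w 42.5 F [0.2 0.3 3.4] q6 0.65
422,-194,60,- turn 0.0 shift [ 0.0009 -0.0018 -0.1539]
```

play_rows([
  [[0,0,0],[0,0,-0.05],0.4],
  [[0,0,0],[0,0,-0.1],0.4],
  [[0,0,0],[0,0,-0.15],0.4],
  [[0,0,0],[0,0,-0.18],0.4],
  [[0,0,0],[0,0,-0.2],0.4],
  [[0,0,0],[0,0,-0.2],0.4],
  [[0,0,0],[0,0,-0.2],0.4],
])

```text
time: 6.05
position: [0.4222, -0.1937, 0.0774]
tool_rot: [-0.0, 0.576, 0.817, -0.0]
wrist_force: [-0.6, -0.7, -0.4]
grip_width: 0.0426
grasp_force: 61.1
```

```bash
python3 plan.py 624,-104,80,169.8
python3 - <<'E'
from m import *
p=capture("top"); W=cloud(p); im=p["img"].astype(int)
br=(im[...,2]>im[...,0]*1.3)&(im[...,2]>50)
m=near(W,(.423,-.194),.07,.03,.13)&br; print(rect(W[m]),np.nanmedian(W[m][:,2]))
p=capture("scene"); W=cloud(p); im=p["img"].astype(int); br=(im[...,2]>im[...,0]*1.3)&(im[...,2]>50)
m=near(W,(.423,-.194),.07,.03,.13)&br; print(rect(W[m]),np.nanpercentile(W[m][:,2],[3,50,97]))
E
```

```text
t 6.05 tcp [ 422.2 -193.7   77.4] theta 109.7 tilt 0.01 w 42.6 F [-0.6 -0.7 -0.4] q6 0.65
624,-104,80,169.8 turn -0.3341 shift [ 0.0416  0.5506 -0.0065]
(array([ 416.6, -174.3]), array([43.9, 42.4]), 19.3, 294) 0.09965123200614989
(array([ 424.8, -192.4]), array([49. , 77.5]), 23.0, 272) [0.08378937 0.09755447 0.10218215]
```

play_rows([
  [[0,0,-0.334],[0.042,0.551,-0.006],0.4],
  [[0,0,-0.334],[0.042,0.551,-0.006],0.4],
  [[0,0,-0.334],[0.042,0.551,-0.006],0.4],
  [[0,0,-0.334],[0.042,0.551,-0.006],0.4],
  [[0,0,-0.334],[0.042,0.551,-0.006],0.4],
  [[0,0,-0.334],[0.042,0.551,-0.006],0.4],
  [[0,0,-0.334],[0.042,0.551,-0.006],0.4],
  [[0,0,-0.334],[0.042,0.551,-0.006],0.4],
  [[0,0,-0.334],[0.042,0.551,-0.006],0.4],
  [[0,0,-0.334],[0.042,0.551,-0.006],0.4],
  [[0,0,-0.334],[0.042,0.551,-0.006],0.4],
  [[0,0,-0.334],[0.042,0.551,-0.006],0.4],
])

```text
time: 7.15
position: [0.6235, -0.1037, 0.0792]
tool_rot: [-0.001, 0.09, 0.996, 0.0]
wrist_force: [0.8, 0.4, -1.1]
grip_width: 0.0428
grasp_force: 61.2
```

```bash
python3 plan.py 624,-104,3,169.8
python3 - <<'E'
from m import *
for n in("top","scene"):
    p=capture(n); W=cloud(p); im=p["img"].astype(int); br=(im[...,2]>im[...,0]*1.3)&(im[...,2]>50)
    m=near(W,(.624,-.104),.07,.03,.13)&br; print(n,rect(W[m]),np.nanpercentile(W[m][:,2],[3,50,97]))
E
```

```text
t 7.15 tcp [ 623.5 -103.7   79.2] theta 169.7 tilt 0.1 w 42.8 F [ 0.8  0.4 -1.1] q6 -0.09
624,-104,3,169.8 turn -0.0006 shift [-0.0017 -0.0005  0.1904]
top (array([607.8, -90.2]), array([25.1, 48.3]), 70.8, 148) [0.09748111 0.10170114 0.10550756]
scene (array([ 633.8, -106.1]), array([45.1, 63.6]), 81.7, 323) [0.09001702 0.10049754 0.10448566]
```

play_rows([
  [[0,0,0],[0,0,0.06],0.4],
  [[0,0,0],[0,0,0.11],0.4],
  [[0,0,0],[0,0,0.14],0.4],
  [[0,0,0],[0,0,0.16],0.4],
  [[0,0,0],[0,0,0.17],0.4],
  [[0,0,0],[0,0,0.178],0.4],
  [[0,0,0],[0,0,0.184],0.4],
  [[0,0,0],[0,0,0.19],0.4],
  [[0,0,0],[0,0,0.19],0.4],
  [[0,0,0],[0,0,0.19],0.4],
])

```text
time: 8.08
position: [0.6246, -0.104, 0.0048]
tool_rot: [0.0, 0.089, 0.996, -0.0]
wrist_force: [0.2, -0.0, -0.4]
grip_width: 0.0429
grasp_force: 61.2
```

play_rows([
  [[0,0,0],[0,0,0.003],0.4],
  [[0,0,0],[0,0,0.005],0.4],
  [[0,0,0],[0,0,0.005],0.4],
])

```text
time: 8.33
position: [0.6245, -0.1039, 0.0025]
tool_rot: [0.0, 0.089, 0.996, -0.0]
wrist_force: [-0.1, 0.2, -0.4]
grip_width: 0.0426
grasp_force: 61.2
```

play_rows([
  [[0,0,0],[0,0,0.003],0.4],
  [[0,0,0],[0,0,0.003],0.4],
])

```text
time: 8.5
position: [0.6246, -0.1039, 0.0025]
tool_rot: [0.001, 0.089, 0.996, -0.0]
wrist_force: [-1.8, 0.6, 5.5]
grip_width: 0.0431
grasp_force: 61.7
```

Contact, so I'll release and rise.

play_rows([
  [[0,0,0],[0,0,0],0.55],
  [[0,0,0],[0,0,0],0.6],
  [[0,0,0],[0,0,0],0.68],
  [[0,0,0],[0,0,0],0.7],
  [[0,0,0],[0,0,-0.03],0.7],
  [[0,0,0],[0,0,-0.1],0.7],
  [[0,0,0],[0,0,-0.2],0.7],
  [[0,0,0],[0,0,-0.3],0.7],
  [[0,0,0],[0,0,-0.4],1],
  [[0,0,0],[0,0,-0.4],1],
  [[0,0,0],[0,0,-0.4],1],
])

```text
time: 9.42
position: [0.6271, -0.1046, 0.1671]
tool_rot: [0.005, 0.089, 0.996, -0.001]
wrist_force: [-0.2, 0.2, -1.4]
grip_width: 0.0853
grasp_force: 0.0
```

```bash
python3 plan.py 452,-56,160,109.7 452,-56,30,109.7
```

```text
t 9.42 tcp [ 627.1 -104.6  167.1] theta 169.8 tilt 0.59 w 85.3 F [-0.2  0.2 -1.4] q6 -0.09
452,-56,160,109.7 turn 0.3338 shift [0.4524 0.0419 0.013 ]
452,-56,30,109.7 turn 0.3338 shift [0.4557 0.0422 0.338 ]
```

play_rows([
  [[0,0,0.5],[0.453,0.042,0.02],1],
  [[0,0,0.5],[0.453,0.042,0.02],1],
  [[0,0,0.5],[0.453,0.042,0.02],1],
  [[0,0,0.5],[0.453,0.042,0.02],1],
  [[0,0,0.5],[0.453,0.042,0.02],1],
  [[0,0,0.5],[0.453,0.042,0.02],1],
  [[0,0,0.5],[0.453,0.042,0.02],1],
  [[0,0,0.5],[0.453,0.042,0.02],1],
  [[0,0,0.5],[0.453,0.042,0.02],1],
  [[0,0,0.5],[0.453,0.042,0.02],1],
  [[0,0,0.5],[0.453,0.042,0.02],1],
  [[0,0,0.5],[0.453,0.042,0.02],1],
  [[0,0,0.5],[0.453,0.042,0.02],1],
  [[0,0,0.5],[0.453,0.042,0.02],1],
  [[0,0,0.5],[0.453,0.042,0.02],1],
  [[0,0,0.5],[0.453,0.042,0.02],1],
  [[0,0,0.5],[0.453,0.042,0.02],1],
])

```text
time: 10.83
position: [0.4485, -0.0551, 0.1526]
tool_rot: [-0.0, 0.767, 0.642, -0.0]
wrist_force: [-0.3, -0.0, 0.6]
grip_width: 0.0854
grasp_force: 0.0
```

```bash
python3 plan.py 452,-56,12,79.8
python3 - <<'E'
from m import *
for n in("top","scene"):
    p=capture(n); W=cloud(p); im=p["img"].astype(int); br=(im[...,2]>im[...,0]*1.3)&(im[...,2]>50)
    m=near(W,(.624,-.104),.08,.015,.04)&br; print(n,rect(W[m]),np.nanpercentile(W[m][:,2],[3,50,97]))
E
```

```text
t 10.83 tcp [448.5 -55.1 152.6] theta 79.8 tilt 0.05 w 85.4 F [-0.3 -0.   0.6] q6 1.48
452,-56,12,79.8 turn 0.0002 shift [-0.0008  0.0092  0.3516]
top (array([ 623. , -103.2]), array([43.9, 79. ]), 79.5, 412) [0.02104188 0.02499812 0.02867296]
scene (array([ 627. , -104.2]), array([43.9, 79. ]), 80.3, 481) [0.01637535 0.02395723 0.02793015]
```

play_rows([
  [[0,0,0],[-0.001,0.009,0.09],1],
  [[0,0,0],[-0.001,0.009,0.17],1],
  [[0,0,0],[-0.001,0.009,0.24],1],
  [[0,0,0],[-0.001,0.009,0.29],1],
  [[0,0,0],[-0.001,0.009,0.32],1],
  [[0,0,0],[-0.001,0.009,0.34],1],
  [[0,0,0],[-0.001,0.009,0.352],1],
  [[0,0,0],[-0.001,0.009,0.352],1],
  [[0,0,0],[-0.001,0.009,0.352],0.7],
  [[0,0,0],[-0.001,0.009,0.352],0.55],
  [[0,0,0],[-0.001,0.009,0.352],0.45],
  [[0,0,0],[-0.001,0.009,0.352],0.35],
  [[0,0,0],[-0.001,0.009,0.352],0.35],
  [[0,0,0],[-0.001,0.009,0.352],0.35],
  [[0,0,0],[-0.001,0.009,0.352],0.35],
])

```text
time: 12.18
position: [0.4529, -0.0564, 0.0136]
tool_rot: [0.001, 0.767, 0.641, 0.0]
wrist_force: [-1.6, -0.3, 5.9]
grip_width: 0.0386
grasp_force: 60.2
```

```bash
python3 plan.py 452,-56,70,79.8
python3 - <<'E'
from m import *
p=capture("scene"); cv2.imwrite("pics/g3.png",cv2.resize(p["img"][100:200,240:360],(720,600),interpolation=2))
E
```

```text
t 12.18 tcp [452.9 -56.4  13.6] theta 79.8 tilt 0.09 w 38.6 F [-1.6 -0.3  5.9] q6 1.48
452,-56,70,79.8 turn -0.0001 shift [ 0.0004 -0.0023 -0.141 ]
```

View pics/g3.png

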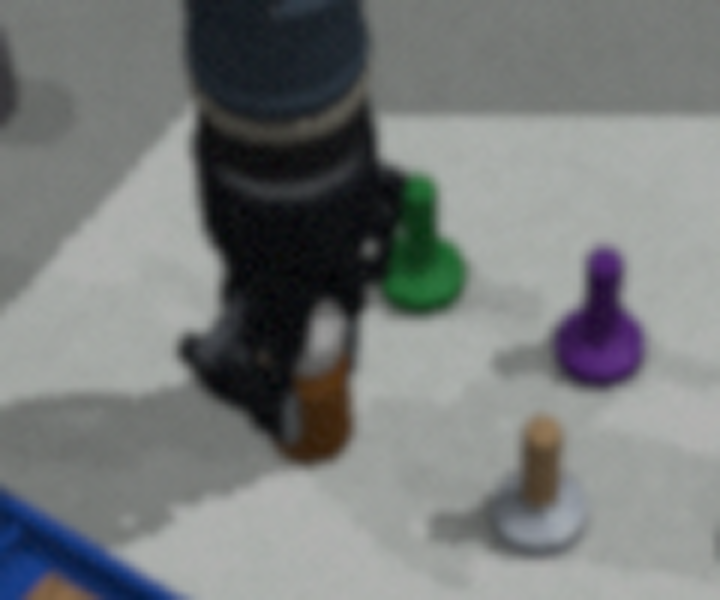

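Jar is held, with the tips low on its straight side. Lifting and carrying it to the middle bay.

play_rows([
  [[0,0,0],[0,0,-0.05],0.35],
  [[0,0,0],[0,0,-0.12],0.35],
  [[0,0,0],[0,0,-0.18],0.35],
  [[0,0,0],[0,0,-0.2],0.35],
  [[0,0,0],[0,0,-0.2],0.35],
  [[0,0,0],[0,0,-0.2],0.35],
])

```text
time: 12.73
position: [0.4523, -0.0562, 0.0917]
tool_rot: [0.0, 0.767, 0.641, 0.0]
wrist_force: [0.2, 0.0, -1.8]
grip_width: 0.0383
grasp_force: 60.5
```

```bash
python3 plan.py 608.7,-189.8,90,79.8
```

```text
t 12.73 tcp [452.3 -56.2  91.7] theta 79.8 tilt 0.01 w 38.3 F [ 0.2  0.  -1.8] q6 1.48
608.7,-189.8,90,79.8 turn -0.0001 shift [-0.2594  0.444   0.0043]
```

play_rows([
  [[0,0,0],[-0.05,0.09,0],0.35],
  [[0,0,0],[-0.11,0.19,0],0.35],
  [[0,0,0],[-0.17,0.29,0],0.35],
  [[0,0,0],[-0.22,0.37,0],0.35],
  [[0,0,0],[-0.25,0.42,0],0.35],
  [[0,0,0],[-0.26,0.444,0],0.35],
  [[0,0,0],[-0.26,0.444,0],0.35],
  [[0,0,0],[-0.26,0.444,0],0.35],
  [[0,0,0],[-0.26,0.444,0],0.35],
])

```text
time: 13.48
position: [0.6069, -0.1889, 0.0902]
tool_rot: [-0.002, 0.767, 0.641, -0.001]
wrist_force: [-0.3, -0.3, -1.5]
grip_width: 0.0382
grasp_force: 60.8
```

```bash
python3 plan.py 608.7,-189.8,18,79.8;  python3 - <<'E'
from m import *
for n in("top","scene"):
    p=capture(n); W=cloud(p); im=p["img"].astype(int); 
    m=near(W,(.609,-.190),.04,.03,.13)&(im[...,2]>im[...,0]*1.3)&(im[...,2]>40); print(n,rect(W[m]),np.nanpercentile(W[m][:,2],[2,50,98]) if m.any() else 0)
E
```

```text
t 13.48 tcp [ 606.9 -188.9   90.2] theta 79.8 tilt 0.25 w 38.2 F [-0.3 -0.3 -1.5] q6 1.34
608.7,-189.8,18,79.8 turn -0.0 shift [-0.0017  0.0057  0.1804]
top (array([ 599.2, -171.8]), array([5.5, 0. ]), -152.1, 2) [0.12840473 0.12910754 0.12981034]
scene (array([ 610.3, -176.9]), array([15.7, 39.4]), 79.6, 144) [0.08468586 0.10743818 0.12925469]
```

play_rows([
  [[0,0,0],[0,0,0.05],0.35],
  [[0,0,0],[0,0,0.1],0.35],
  [[0,0,0],[0,0,0.135],0.35],
  [[0,0,0],[0,0,0.155],0.35],
  [[0,0,0],[0,0,0.167],0.35],
  [[0,0,0],[0,0,0.173],0.35],
  [[0,0,0],[0,0,0.176],0.35],
  [[0,0,0],[0,0,0.176],0.35],
  [[0,0,0],[0,0,0.176],0.35],
])

```text
time: 14.33
position: [0.6094, -0.1903, 0.0231]
tool_rot: [0.001, 0.767, 0.641, 0.0]
wrist_force: [0.3, 0.1, -1.1]
grip_width: 0.0384
grasp_force: 60.8
```

play_rows([
  [[0,0,0],[0,0,0.004],0.35],
  [[0,0,0],[0,0,0.007],0.35],
  [[0,0,0],[0,0,0.009],0.35],
  [[0,0,0],[0,0,0.009],0.35],
  [[0,0,0],[0,0,0.009],0.35],
])

```text
time: 14.75
position: [0.6085, -0.19, 0.0181]
tool_rot: [-0.0, 0.767, 0.641, -0.0]
wrist_force: [-0.3, -1.0, -0.8]
grip_width: 0.0383
grasp_force: 60.8
```

play_rows([
  [[0,0,0],[0,0,0.002],0.35],
  [[0,0,0],[0,0,0.003],0.35],
  [[0,0,0],[0,0,0.003],0.35],
])

```text
time: 15.0
position: [0.6087, -0.1901, 0.0177]
tool_rot: [0.0, 0.767, 0.641, 0.0]
wrist_force: [-1.4, 0.3, 2.1]
grip_width: 0.038
grasp_force: 61.1
```

play_rows([
  [[0,0,0],[0,0,0],0.5],
  [[0,0,0],[0,0,0],0.55],
  [[0,0,0],[0,0,0],0.65],
  [[0,0,0],[0,0,0],0.75],
  [[0,0,0],[0,0,0],0.8],
  [[0,0,0],[0,0,-0.05],0.8],
  [[0,0,0],[0,0,-0.13],0.8],
  [[0,0,0],[0,0,-0.22],0.8],
  [[0,0,0],[0,0,-0.31],0.8],
  [[0,0,0],[0,0,-0.36],0.8],
  [[0,0,0],[0,0,-0.36],0.8],
  [[0,0,0],[0,0,-0.36],0.8],
])

```text
time: 16.0
position: [0.61, -0.1906, 0.1635]
tool_rot: [0.002, 0.767, 0.641, 0.001]
wrist_force: [0.6, -0.3, 0.3]
grip_width: 0.0682
grasp_force: 0.0
```

```bash
python3 plan.py 455,58.8,150,79.8 455,58.8,20,79.8;  python3 - <<'E'
from m import *
for n in("top","scene"):
    p=capture(n); W=cloud(p); im=p["img"].astype(int); 
    m=near(W,(.609,-.190),.04,.076,.1); print(n,rect(W[m]),np.nanpercentile(W[m][:,2],[2,50,98]) if m.any() else 0)
E
```

```text
t 16.0 tcp [ 610.  -190.6  163.5] theta 79.8 tilt 0.28 w 68.2 F [ 0.6 -0.3  0.3] q6 1.34
455,58.8,150,79.8 turn -0.0001 shift [ 0.5449 -0.4923  0.0307]
455,58.8,20,79.8 turn -0.0001 shift [ 0.5453 -0.4939  0.3557]
top (array([ 608. , -187.9]), array([33.2, 34.9]), 44.7, 160) [0.07825193 0.08940547 0.0934562 ]
scene (array([ 611.1, -190.7]), array([36.5, 36.3]), 32.3, 178) [0.07747722 0.08864838 0.0922671 ]
```

play_rows([
  [[0,0,0],[0.545,-0.492,0.03],0.8],
  [[0,0,0],[0.545,-0.492,0.03],0.8],
  [[0,0,0],[0.545,-0.492,0.03],0.8],
  [[0,0,0],[0.545,-0.492,0.03],0.8],
  [[0,0,0],[0.545,-0.492,0.03],0.8],
  [[0,0,0],[0.545,-0.492,0.03],0.8],
  [[0,0,0],[0.545,-0.492,0.03],0.8],
  [[0,0,0],[0.545,-0.492,0.03],0.8],
  [[0,0,0],[0.545,-0.492,0.03],0.8],
  [[0,0,0],[0.545,-0.492,0.03],0.8],
  [[0,0,0],[0.545,-0.492,0.03],0.8],
  [[0,0,0],[0.545,-0.492,0.03],0.8],
  [[0,0,0],[0.545,-0.492,0.03],0.8],
])

```text
time: 17.18
position: [0.4542, 0.0583, 0.1487]
tool_rot: [-0.0, 0.768, 0.64, -0.0]
wrist_force: [-0.3, 0.3, 0.7]
grip_width: 0.0686
grasp_force: 0.0
```

```bash
python3 plan.py 455,58.8,20,79.8
```

```text
t 17.18 tcp [454.2  58.3 148.7] theta 79.7 tilt 0.03 w 68.6 F [-0.3  0.3  0.7] q6 1.73
455,58.8,20,79.8 turn -0.0008 shift [0.0016 0.0018 0.3218]
```

play_rows([
  [[0,0,0],[0.002,0.002,0.08],0.8],
  [[0,0,0],[0.002,0.002,0.16],0.8],
  [[0,0,0],[0.002,0.002,0.22],0.8],
  [[0,0,0],[0.002,0.002,0.27],0.8],
  [[0,0,0],[0.002,0.002,0.3],0.8],
  [[0,0,0],[0.002,0.002,0.315],0.8],
  [[0,0,0],[0.002,0.002,0.322],0.8],
  [[0,0,0],[0.002,0.002,0.322],0.7],
  [[0,0,0],[0.002,0.002,0.322],0.5],
  [[0,0,0],[0.002,0.002,0.322],0.35],
  [[0,0,0],[0.002,0.002,0.322],0.25],
  [[0,0,0],[0.002,0.002,0.322],0.15],
  [[0,0,0],[0.002,0.002,0.322],0.15],
  [[0,0,0],[0.002,0.002,0.322],0.15],
  [[0,0,0],[0.002,0.002,0.322],0.15],
  [[0,0,0],[0.002,0.002,0.322],0.15],
])

```text
time: 18.52
position: [0.4551, 0.0601, 0.0208]
tool_rot: [0.0, 0.767, 0.641, 0.0]
wrist_force: [-0.5, -0.5, 1.9]
grip_width: 0.0162
grasp_force: 58.7
```

```bash
python3 plan.py;python3 - <<'E'
from m import *
p=capture("scene"); cv2.imwrite("pics/g4.png",cv2.resize(p["img"][110:210,270:390],(720,600),interpolation=2))
E
```

```text
t 18.52 tcp [455.1  60.1  20.8] theta 79.8 tilt 0.06 w 16.2 F [-0.5 -0.5  1.9] q6 1.73
```

View pics/g4.png

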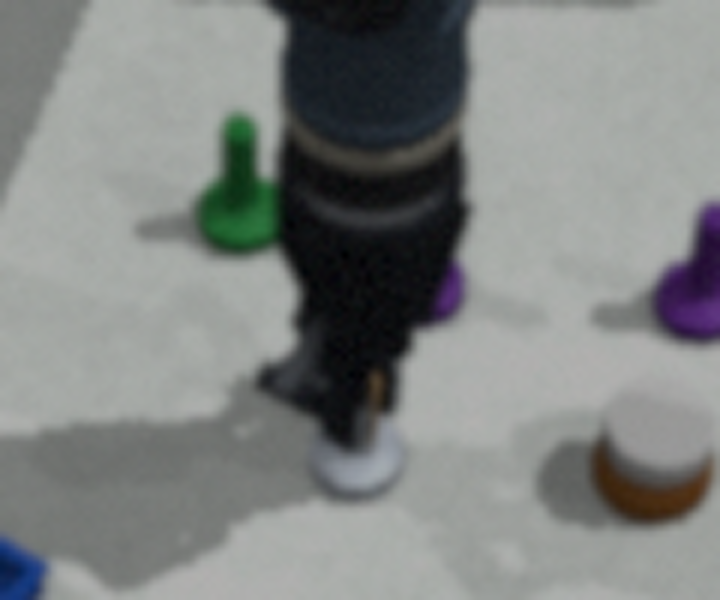

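Tamper is held on its stem just above the foot. I'll lift it well above jar height before crossing.

play_rows([
  [[0,0,0],[0,0,-0.05],0.15],
  [[0,0,0],[0,0,-0.12],0.15],
  [[0,0,0],[0,0,-0.2],0.15],
  [[0,0,0],[0,0,-0.27],0.15],
  [[0,0,0],[0,0,-0.31],0.15],
  [[0,0,0],[0,0,-0.33],0.15],
  [[0,0,0],[0,0,-0.33],0.15],
  [[0,0,0],[0,0,-0.33],0.15],
])

```text
time: 19.23
position: [0.4542, 0.0601, 0.1512]
tool_rot: [-0.0, 0.767, 0.641, -0.0]
wrist_force: [0.5, 0.0, -2.0]
grip_width: 0.0168
grasp_force: 58.6
```

```bash
python3 plan.py 597,-254.7,150,79.8
```

```text
t 19.23 tcp [454.2  60.1 151.2] theta 79.8 tilt 0.07 w 16.8 F [ 0.5  0.  -2. ] q6 1.73
597,-254.7,150,79.8 turn -0.0001 shift [-0.7112  0.491   0.0026]
```

play_rows([
  [[0,0,0],[-0.07,0.05,0],0.15],
  [[0,0,0],[-0.14,0.1,0],0.15],
  [[0,0,0],[-0.22,0.15,0],0.15],
  [[0,0,0],[-0.3,0.21,0],0.15],
  [[0,0,0],[-0.38,0.26,0],0.15],
  [[0,0,0],[-0.46,0.32,0],0.15],
  [[0,0,0],[-0.54,0.37,0],0.15],
  [[0,0,0],[-0.61,0.42,0],0.15],
  [[0,0,0],[-0.66,0.46,0],0.15],
  [[0,0,0],[-0.69,0.48,0],0.15],
  [[0,0,0],[-0.711,0.491,0],0.15],
  [[0,0,0],[-0.711,0.491,0],0.15],
  [[0,0,0],[-0.711,0.491,0],0.15],
  [[0,0,0],[-0.711,0.491,0],0.15],
  [[0,0,0],[-0.711,0.491,0],0.15],
])

```text
time: 20.48
position: [0.597, -0.2532, 0.1522]
tool_rot: [-0.0, 0.767, 0.642, -0.0]
wrist_force: [-0.3, -0.8, -0.9]
grip_width: 0.0168
grasp_force: 58.8
```

```bash
python3 plan.py 597,-254.7,27,79.8
```

```text
t 20.48 tcp [ 597.  -253.2  152.2] theta 79.9 tilt 0.05 w 16.8 F [-0.3 -0.8 -0.9] q6 1.24
597,-254.7,27,79.8 turn 0.0003 shift [-0.0038  0.0009  0.3129]
```

play_rows([
  [[0,0,0],[-0.003,0.001,0.07],0.15],
  [[0,0,0],[-0.003,0.001,0.14],0.15],
  [[0,0,0],[-0.003,0.001,0.2],0.15],
  [[0,0,0],[-0.003,0.001,0.25],0.15],
  [[0,0,0],[-0.003,0.001,0.28],0.15],
  [[0,0,0],[-0.003,0.001,0.298],0.15],
  [[0,0,0],[-0.003,0.001,0.307],0.15],
  [[0,0,0],[-0.003,0.001,0.312],0.15],
  [[0,0,0],[-0.003,0.001,0.312],0.15],
  [[0,0,0],[-0.003,0.001,0.312],0.15],
])

```text
time: 21.32
position: [0.5986, -0.2564, 0.0291]
tool_rot: [0.001, 0.767, 0.641, 0.001]
wrist_force: [0.1, -0.2, -2.2]
grip_width: 0.0169
grasp_force: 58.8
```

play_rows([
  [[0,0,0],[0,0.0,0.003],0.15],
  [[0,0,0],[0,0.0,0.005],0.15],
  [[0,0,0],[0,0,0.006],0.15],
  [[0,0,0],[0,0,0.006],0.15],
])

```text
time: 21.65
position: [0.5976, -0.256, 0.0251]
tool_rot: [0.0, 0.767, 0.641, 0.0]
wrist_force: [0.0, 1.4, -1.1]
grip_width: 0.0165
grasp_force: 58.8
```

play_rows([
  [[0,0,0],[0,0,0.002],0.15],
  [[0,0,0],[0,0,0.003],0.15],
  [[0,0,0],[0,0,0.003],0.15],
])

```text
time: 21.9
position: [0.5977, -0.2561, 0.0249]
tool_rot: [0.0, 0.767, 0.641, 0.0]
wrist_force: [-2.2, 0.7, 3.7]
grip_width: 0.0167
grasp_force: 59.4
```

Contact, so I'll release and rise.

play_rows([
  [[0,0,0],[0,0,0],0.25],
  [[0,0,0],[0,0,0],0.35],
  [[0,0,0],[0,0,0],0.5],
  [[0,0,0],[0,0,0],0.65],
  [[0,0,0],[0,0,0],0.65],
  [[0,0,0],[0,0,-0.05],0.65],
  [[0,0,0],[0,0,-0.13],0.65],
  [[0,0,0],[0,0,-0.22],0.65],
  [[0,0,0],[0,0,-0.31],0.8],
  [[0,0,0],[0,0,-0.36],1],
  [[0,0,0],[0,0,-0.36],1],
  [[0,0,0],[0,0,-0.36],1],
  [[0,0,0],[0,0,-0.36],1],
])

```text
time: 22.98
position: [0.5973, -0.2558, 0.1669]
tool_rot: [-0.001, 0.767, 0.641, -0.0]
wrist_force: [0.2, 0.9, -0.5]
grip_width: 0.0857
grasp_force: 0.0
```

```bash
python3 plan.py 353.5,308,120,123.7 353.5,308,160,33.7;  python3 - <<'E'
from m import *
for n in("top","scene"):
    p=capture(n); W=cloud(p)
    for l,xy,r,z0,z1 in(("tamp",(.597,-.255),.04,.055,.08),("jar",(.609,-.19),.04,.08,.1),("pad",(.625,-.104),.06,.02,.03),("ring",(.338,-.302),.04,.033,.05)):
        m=near(W,xy,r,z0,z1); print(n,l,rect(W[m]),np.nanmedian(W[m][:,2]))
    if n=="scene": cv2.imwrite("pics/g5.png",cv2.resize(p["img"][140:260,160:320],(800,600),interpolation=2))
E
```

```text
t 22.98 tcp [ 597.3 -255.8  166.9] theta 79.8 tilt 0.06 w 85.7 F [ 0.2  0.9 -0.5] q6 1.24
353.5,308,120,123.7 turn -0.244 shift [ 1.2788 -0.8499  0.1186]
353.5,308,160,33.7 turn 0.256 shift [ 1.2789 -0.85    0.0186]
top tamp (array([ 596.3, -256.1]), array([16.3, 14.2]), 88.7, 47) 0.07405600956684188
top jar (array([ 608.2, -188.2]), array([33.3, 35.3]), 44.0, 160) 0.08963045651474533
top pad (array([628.1, -85.4]), array([ 81.2, 117. ]), 79.3, 515) 0.02483133671448079
top ring (array([0., 0.]), array([0., 0.]), 0.0, 0) nan
scene tamp (array([ 600.3, -258.3]), array([17.5, 16.5]), 82.7, 60) 0.07086242991462977
scene jar (array([ 611.1, -190.3]), array([36.4, 35.3]), 25.2, 159) 0.0888003793924379
scene pad (array([628.2, -87.7]), array([ 82.7, 119.1]), 79.7, 575) 0.02390118918671469
scene ring (array([ 340.1, -303.2]), array([46.7, 44.6]), 15.6, 85) 0.03804262503241074
  return np.nanmean(a, axis, out=out, keepdims=keepdims)
```

View pics/g5.png

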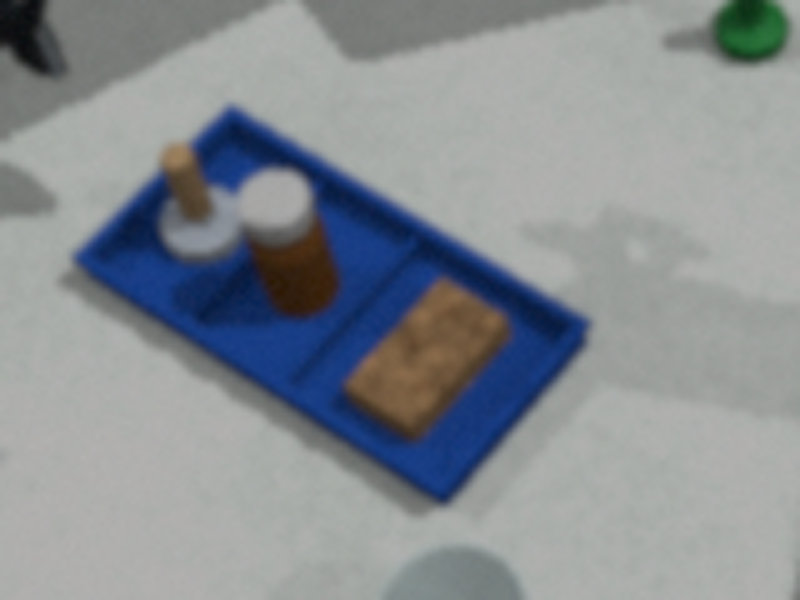

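The long tray kit is right: tamper at crop (200,215) and jar at (290,240), both standing, and the pad flat at (430,360). Now the square pad.

play_rows([
  [[0,0,-0.244],[0.82,-0.545,0.019],1],
  [[0,0,-0.244],[0.82,-0.545,0.019],1],
  [[0,0,-0.244],[0.82,-0.545,0.019],1],
  [[0,0,-0.244],[0.82,-0.545,0.019],1],
  [[0,0,-0.244],[0.82,-0.545,0.019],1],
  [[0,0,-0.244],[0.82,-0.545,0.019],1],
  [[0,0,-0.244],[0.82,-0.545,0.019],1],
  [[0,0,-0.244],[0.82,-0.545,0.019],1],
  [[0,0,-0.244],[0.82,-0.545,0.019],1],
  [[0,0,-0.244],[0.82,-0.545,0.019],1],
  [[0,0,-0.244],[0.82,-0.545,0.019],1],
  [[0,0,-0.244],[0.82,-0.545,0.019],1],
  [[0,0,-0.244],[0.82,-0.545,0.019],1],
])

```text
time: 24.17
position: [0.4409, 0.1051, 0.1591]
tool_rot: [-0.001, 0.472, 0.882, -0.001]
wrist_force: [0.4, 0.2, -0.7]
grip_width: 0.0852
grasp_force: 0.0
```

```bash
python3 plan.py 353.5,308,100,123.7
```

```text
t 24.17 tcp [440.9 105.1 159.1] theta 123.7 tilt 0.1 w 85.2 F [ 0.4  0.2 -0.7] q6 1.07
353.5,308,100,123.7 turn -0.0 shift [0.5432 0.0999 0.1477]
```

play_rows([
  [[0,0,0],[0.543,0.1,0.146],1],
  [[0,0,0],[0.543,0.1,0.146],1],
  [[0,0,0],[0.543,0.1,0.146],1],
  [[0,0,0],[0.543,0.1,0.146],1],
  [[0,0,0],[0.543,0.1,0.146],1],
  [[0,0,0],[0.543,0.1,0.146],1],
  [[0,0,0],[0.543,0.1,0.146],1],
  [[0,0,0],[0.543,0.1,0.146],1],
  [[0,0,0],[0.543,0.1,0.146],1],
])

```text
time: 24.92
position: [0.355, 0.3073, 0.1016]
tool_rot: [0.0, 0.473, 0.881, -0.0]
wrist_force: [0.4, -0.4, 0.0]
grip_width: 0.0857
grasp_force: 0.0
```

```bash
python3 plan.py 353.5,308,-2,123.7
```

```text
t 24.92 tcp [355.  307.3 101.6] theta 123.6 tilt 0.06 w 85.7 F [ 0.4 -0.4  0. ] q6 1.56
353.5,308,-2,123.7 turn -0.0006 shift [ 0.0038 -0.0021  0.259 ]
```

play_rows([
  [[0,0,0],[0.003,-0.001,0.08],1],
  [[0,0,0],[0.003,-0.001,0.14],1],
  [[0,0,0],[0.003,-0.001,0.19],1],
  [[0,0,0],[0.003,-0.001,0.215],1],
  [[0,0,0],[0.003,-0.001,0.235],1],
  [[0,0,0],[0.003,-0.001,0.248],1],
  [[0,0,0],[0.003,-0.001,0.256],1],
  [[0,0,0],[0.003,-0.001,0.256],1],
  [[0,0,0],[0.003,-0.001,0.256],1],
])

```text
time: 25.67
position: [0.3539, 0.3096, 0.0004]
tool_rot: [0.0, 0.472, 0.882, 0.001]
wrist_force: [-0.1, 0.2, 0.6]
grip_width: 0.0854
grasp_force: 0.0
```

play_rows([
  [[0,0,0],[0,0,0],0.85],
  [[0,0,0],[0,0,0],0.75],
  [[0,0,0],[0,0,0],0.65],
  [[0,0,0],[0,0,0],0.55],
  [[0,0,0],[0,0,0],0.55],
  [[0,0,0],[0,0,0],0.55],
  [[0,0,0],[0,0,0],0.55],
])

```text
time: 26.25
position: [0.3536, 0.3097, 0.0009]
tool_rot: [0.0, 0.472, 0.882, 0.001]
wrist_force: [-1.3, -1.5, 5.3]
grip_width: 0.0527
grasp_force: 61.6
```

play_rows([
  [[0,0,0],[0,0,-0.05],0.55],
  [[0,0,0],[0,0,-0.12],0.55],
  [[0,0,0],[0,0,-0.18],0.55],
  [[0,0,0],[0,0,-0.2],0.55],
  [[0,0,0],[0,0,-0.2],0.55],
  [[0,0,0],[0,0,-0.2],0.55],
])

```text
time: 26.75
position: [0.3531, 0.3094, 0.0792]
tool_rot: [0.0, 0.472, 0.882, 0.0]
wrist_force: [0.4, -0.1, -0.9]
grip_width: 0.0527
grasp_force: 62.7
```

```bash
python3 plan.py 602,197.2,82,105.5
python3 - <<'E'
from m import *
for n in("top","scene"):
    p=capture(n); W=cloud(p); im=p["img"].astype(int); br=(im[...,2]>im[...,0]*1.3)&(im[...,2]>50)
    m=near(W,(.354,.31),.06,.06,.12)&br; print(n,rect(W[m]),np.nanpercentile(W[m][:,2],[3,50,97]))
E
```

```text
t 26.75 tcp [353.1 309.4  79.2] theta 123.7 tilt 0.03 w 52.7 F [ 0.4 -0.1 -0.9] q6 1.56
602,197.2,82,105.5 turn 0.1011 shift [-0.5785  0.362  -0.0068]
top (array([363.1, 294.3]), array([53.5, 20.2]), 32.5, 122) [0.09183086 0.09870311 0.1021403 ]
scene (array([354.9, 306.2]), array([58.8, 55.5]), 33.4, 283) [0.08453079 0.09669654 0.10128009]
```

play_rows([
  [[0,0,0.02],[-0.07,0.04,-0.007],0.55],
  [[0,0,0.05],[-0.15,0.09,-0.007],0.55],
  [[0,0,0.08],[-0.23,0.14,-0.007],0.55],
  [[0,0,0.101],[-0.31,0.19,-0.007],0.55],
  [[0,0,0.101],[-0.39,0.24,-0.007],0.55],
  [[0,0,0.101],[-0.46,0.29,-0.007],0.55],
  [[0,0,0.101],[-0.52,0.325,-0.007],0.55],
  [[0,0,0.101],[-0.56,0.35,-0.007],0.55],
  [[0,0,0.101],[-0.578,0.362,-0.007],0.55],
  [[0,0,0.101],[-0.578,0.362,-0.007],0.55],
  [[0,0,0.101],[-0.578,0.362,-0.007],0.55],
  [[0,0,0.101],[-0.578,0.362,-0.007],0.55],
  [[0,0,0.101],[-0.578,0.362,-0.007],0.55],
])

```text
time: 27.93
position: [0.6003, 0.1981, 0.082]
tool_rot: [-0.001, 0.605, 0.797, -0.0]
wrist_force: [-0.8, 0.6, -0.2]
grip_width: 0.0528
grasp_force: 62.8
```

```bash
python3 plan.py 602,197.2,7,105.5
```

```text
t 27.93 tcp [600.3 198.1  82. ] theta 105.6 tilt 0.07 w 52.8 F [-0.8  0.6 -0.2] q6 1.51
602,197.2,7,105.5 turn 0.0006 shift [-0.0034  0.0037  0.1875]
```

play_rows([
  [[0,0,0],[-0.002,0.002,0.05],0.55],
  [[0,0,0],[-0.002,0.002,0.1],0.55],
  [[0,0,0],[-0.002,0.002,0.14],0.55],
  [[0,0,0],[-0.002,0.002,0.165],0.55],
  [[0,0,0],[-0.002,0.002,0.178],0.55],
  [[0,0,0],[-0.002,0.002,0.185],0.55],
  [[0,0,0],[-0.002,0.002,0.188],0.55],
  [[0,0,0],[-0.002,0.002,0.188],0.55],
  [[0,0,0],[-0.002,0.002,0.188],0.55],
  [[0,0,0],[-0.002,0.002,0.188],0.55],
])

```text
time: 28.77
position: [0.6037, 0.1969, 0.0083]
tool_rot: [0.001, 0.605, 0.796, 0.001]
wrist_force: [0.1, -1.0, -1.1]
grip_width: 0.0524
grasp_force: 62.8
```

```bash
python3 plan.py 602,197.2,4.9,105.5
```

```text
t 28.77 tcp [603.7 196.9   8.3] theta 105.5 tilt 0.12 w 52.4 F [ 0.1 -1.  -1.1] q6 1.51
602,197.2,4.9,105.5 turn 0.0001 shift [ 0.0019 -0.0039  0.0085]
```

play_rows([
  [[0,0,0],[0.001,-0.001,0.003],0.55],
  [[0,0,0],[0.001,-0.002,0.006],0.55],
  [[0,0,0],[0.001,-0.002,0.008],0.55],
  [[0,0,0],[0.001,-0.002,0.008],0.55],
  [[0,0,0],[0.001,-0.002,0.008],0.55],
])

```text
time: 29.18
position: [0.6024, 0.1969, 0.005]
tool_rot: [0.0, 0.605, 0.796, 0.001]
wrist_force: [-2.0, -0.7, 6.1]
grip_width: 0.0525
grasp_force: 63.9
```

Contact, so I'll release and rise.

play_rows([
  [[0,0,0],[0,0,0],0.67],
  [[0,0,0],[0,0,0],0.72],
  [[0,0,0],[0,0,0],0.8],
  [[0,0,0],[0,0,0],0.9],
  [[0,0,0],[0,0,-0.03],0.9],
  [[0,0,0],[0,0,-0.1],0.9],
  [[0,0,0],[0,0,-0.2],0.9],
  [[0,0,0],[0,0,-0.3],1],
  [[0,0,0],[0,0,-0.36],1],
  [[0,0,0],[0,0,-0.36],1],
  [[0,0,0],[0,0,-0.36],1],
])

```text
time: 30.1
position: [0.6039, 0.1973, 0.1519]
tool_rot: [0.002, 0.605, 0.796, 0.003]
wrist_force: [0.6, -0.1, 0.6]
grip_width: 0.0854
grasp_force: 0.0
```

```bash
python3 plan.py 338.5,-302.5,160,105.5 338.5,-302.5,160,15.5
```

```text
t 30.1 tcp [603.9 197.3 151.9] theta 105.5 tilt 0.39 w 85.4 F [ 0.6 -0.1  0.6] q6 1.51
338.5,-302.5,160,105.5 turn 0.0001 shift [-1.0264 -0.9734 -0.0266]
338.5,-302.5,160,15.5 turn 0.5001 shift [-1.0264 -0.9734 -0.0266]
```

play_rows([
  [[0,0,0],[-0.75,-0.7,0],1],
  [[0,0,0],[-0.75,-0.7,0],1],
  [[0,0,0],[-0.75,-0.7,0],1],
  [[0,0,0],[-0.75,-0.7,0],1],
  [[0,0,0],[-0.75,-0.7,0],1],
  [[0,0,0],[-0.75,-0.7,0],1],
  [[0,0,0],[-0.75,-0.7,0],1],
  [[0,0,0],[-0.75,-0.7,0],1],
  [[0,0,0],[-0.75,-0.7,0],1],
  [[0,0,0],[-0.75,-0.7,0],1],
  [[0,0,0],[-0.75,-0.7,0],1],
  [[0,0,0],[-0.75,-0.7,0],1],
  [[0,0,0],[-0.75,-0.7,0],1],
  [[0,0,0],[-0.75,-0.7,0],1],
  [[0,0,0],[-0.75,-0.7,0],1],
])

```text
time: 31.35
position: [0.4126, -0.1658, 0.1473]
tool_rot: [-0.001, 0.604, 0.797, 0.0]
wrist_force: [-1.2, 0.3, 0.4]
grip_width: 0.085
grasp_force: 0.0
```

```bash
python3 plan.py 338.5,-302.5,100,105.5;  python3 - <<'E'
from m import *
for n in("top","scene"):
    p=capture(n); W=cloud(p); im=p["img"].astype(int); br=(im[...,2]>im[...,0]*1.3)&(im[...,2]>50)
    m=near(W,(.602,.197),.06,.015,.04)&br; print(n,"spad",rect(W[m]),np.nanpercentile(W[m][:,2],[3,50,97]))
    blue=(im[...,0]>im[...,2]*2)&(im[...,0]>50)
    print("tray",rect(W[near(W,(.602,.197),.16,.015,.03)&blue]))
    m=near(W,(.338,-.302),.04,.033,.05); 
    if m.any():print("ring",rect(W[m]))
E
```

```text
t 31.35 tcp [ 412.6 -165.8  147.3] theta 105.7 tilt 0.06 w 85.0 F [-1.2  0.3  0.4] q6 0.76
338.5,-302.5,100,105.5 turn 0.0008 shift [-0.2791 -0.2705  0.1182]
top spad (array([602.6, 196.2]), array([55.2, 53.4]), 15.1, 373) [0.02041102 0.02489809 0.02905611]
tray (array([600.6, 197.4]), array([153.6, 153. ]), 15.2, 471)
scene spad (array([604.7, 195.6]), array([55.3, 53.5]), 15.7, 449) [0.01876439 0.02401925 0.02737352]
tray (array([602.7, 197.1]), array([156.6, 153.2]), 15.3, 608)
ring (array([ 338.7, -304. ]), array([47.7, 45. ]), 14.8, 75)
```

play_rows([
  [[0,0,0],[-0.279,-0.27,0.118],1],
  [[0,0,0],[-0.279,-0.27,0.118],1],
  [[0,0,0],[-0.279,-0.27,0.118],1],
  [[0,0,0],[-0.279,-0.27,0.118],1],
  [[0,0,0],[-0.279,-0.27,0.118],1],
  [[0,0,0],[-0.279,-0.27,0.118],1],
  [[0,0,0],[-0.279,-0.27,0.118],1],
  [[0,0,0],[-0.279,-0.27,0.118],1],
])

```text
time: 32.12
position: [0.3391, -0.3027, 0.1011]
tool_rot: [0.0, 0.604, 0.797, 0.0]
wrist_force: [0.3, 0.1, -0.7]
grip_width: 0.0853
grasp_force: 0.0
```

```bash
python3 plan.py 338.5,-302.7,8,105.5
```

```text
t 32.12 tcp [ 339.1 -302.7  101.1] theta 105.6 tilt 0.04 w 85.3 F [ 0.3  0.1 -0.7] q6 0.42
338.5,-302.7,8,105.5 turn 0.0008 shift [ 0.0005 -0.0016  0.2328]
```

play_rows([
  [[0,0,0],[0,0,0.08],1],
  [[0,0,0],[0,0,0.14],1],
  [[0,0,0],[0,0,0.18],1],
  [[0,0,0],[0,0,0.21],1],
  [[0,0,0],[0,0,0.225],1],
  [[0,0,0],[0,0,0.232],1],
  [[0,0,0],[0,0,0.232],1],
  [[0,0,0],[0,0,0.232],0.85],
  [[0,0,0],[0,0,0.232],0.7],
  [[0,0,0],[0,0,0.232],0.6],
  [[0,0,0],[0,0,0.232],0.5],
  [[0,0,0],[0,0,0.232],0.42],
  [[0,0,0],[0,0,0.232],0.42],
  [[0,0,0],[0,0,0.232],0.42],
  [[0,0,0],[0,0,0.232],0.42],
])

```text
time: 33.37
position: [0.3386, -0.3044, 0.0094]
tool_rot: [0.001, 0.605, 0.796, -0.0]
wrist_force: [-1.9, 1.7, 5.2]
grip_width: 0.0442
grasp_force: 60.3
```

```bash
python3 plan.py;python3 - <<'E'
from m import *
p=capture("scene"); cv2.imwrite("pics/g6.png",cv2.resize(p["img"][60:140,190:290],(750,600),interpolation=2))
E
```

```text
t 33.37 tcp [ 338.6 -304.4    9.4] theta 105.5 tilt 0.12 w 44.2 F [-1.9  1.7  5.2] q6 0.42
```

View pics/g6.png

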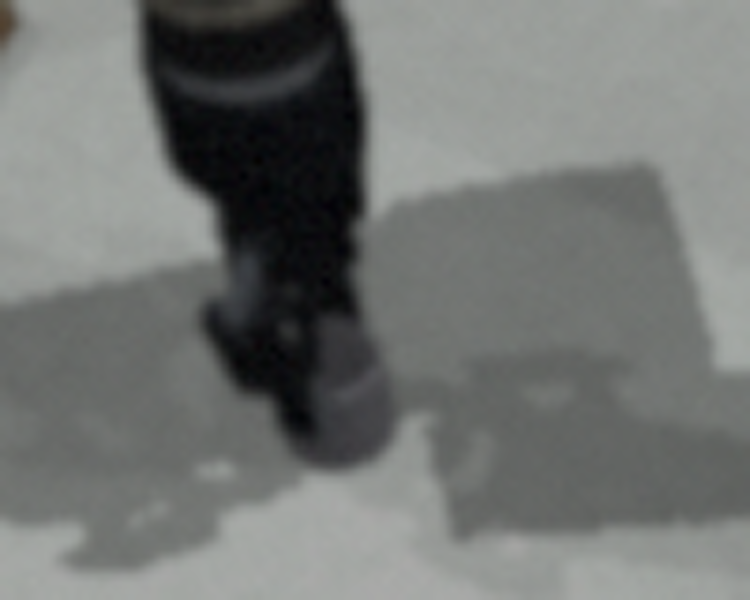

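The ring is gripped at crop (345,400) with the near finger slightly left of its middle. I'll lift it and measure the offset in the hand.

play_rows([
  [[0,0,0],[0,0,-0.05],0.42],
  [[0,0,0],[0,0,-0.13],0.42],
  [[0,0,0],[0,0,-0.21],0.42],
  [[0,0,0],[0,0,-0.28],0.42],
  [[0,0,0],[0,0,-0.33],0.42],
  [[0,0,0],[0,0,-0.35],0.42],
  [[0,0,0],[0,0,-0.35],0.42],
  [[0,0,0],[0,0,-0.35],0.42],
  [[0,0,0],[0,0,-0.35],0.42],
])

```text
time: 34.17
position: [0.3373, -0.3027, 0.1458]
tool_rot: [-0.002, 0.605, 0.796, 0.0]
wrist_force: [-0.0, -0.6, -1.9]
grip_width: 0.0441
grasp_force: 61.3
```

```bash
python3 plan.py 603.2,196.4,148,105.5
```

```text
t 34.17 tcp [ 337.3 -302.7  145.8] theta 105.5 tilt 0.2 w 44.1 F [-0.  -0.6 -1.9] q6 0.42
603.2,196.4,148,105.5 turn 0.0 shift [ 1.0245  0.9741 -0.0037]
```

play_rows([
  [[0,0,0],[0.06,0.06,0],0.42],
  [[0,0,0],[0.13,0.13,0],0.42],
  [[0,0,0],[0.2,0.2,0],0.42],
  [[0,0,0],[0.27,0.26,0],0.42],
  [[0,0,0],[0.34,0.33,0],0.42],
  [[0,0,0],[0.41,0.39,0],0.42],
  [[0,0,0],[0.48,0.46,0],0.42],
  [[0,0,0],[0.55,0.53,0],0.42],
  [[0,0,0],[0.62,0.6,0],0.42],
  [[0,0,0],[0.69,0.66,0],0.42],
  [[0,0,0],[0.76,0.73,0],0.42],
  [[0,0,0],[0.83,0.8,0],0.42],
  [[0,0,0],[0.9,0.87,0],0.42],
  [[0,0,0],[0.95,0.92,0],0.42],
  [[0,0,0],[0.98,0.95,0],0.42],
  [[0,0,0],[0.98,0.95,0],0.42],
  [[0,0,0],[0.98,0.95,0],0.42],
  [[0,0,0],[0.98,0.95,0],0.42],
])

```text
time: 35.67
position: [0.5981, 0.1751, 0.1458]
tool_rot: [-0.001, 0.605, 0.796, -0.002]
wrist_force: [-0.7, 0.6, -1.3]
grip_width: 0.0437
grasp_force: 61.5
```

```bash
python3 plan.py 603.2,196.4,60,105.5
python3 - <<'E'
from m import *
p=capture("scene"); W=cloud(p); s=get_state()["position"]
cv2.imwrite("pics/g7.png",cv2.resize(p["img"][150:290,290:430],(600,600),interpolation=2))
im=p["img"].astype(int)
m=near(W,s[:2],.06,.125,.19)&(im.max(2)>60); P=W[m]; print(len(P),rect(P),P[:,2].min(),P[:,2].max())
E
```

```text
t 35.67 tcp [598.1 175.1 145.8] theta 105.5 tilt 0.23 w 43.7 F [-0.7  0.6 -1.3] q6 1.48
603.2,196.4,60,105.5 turn 0.0 shift [0.0479 0.0274 0.2144]
117 (array([604.4, 177.3]), array([33.8, 45.4]), 20.3, 117) 0.13525547490851864 0.18040068893740702
```

View pics/g7.png

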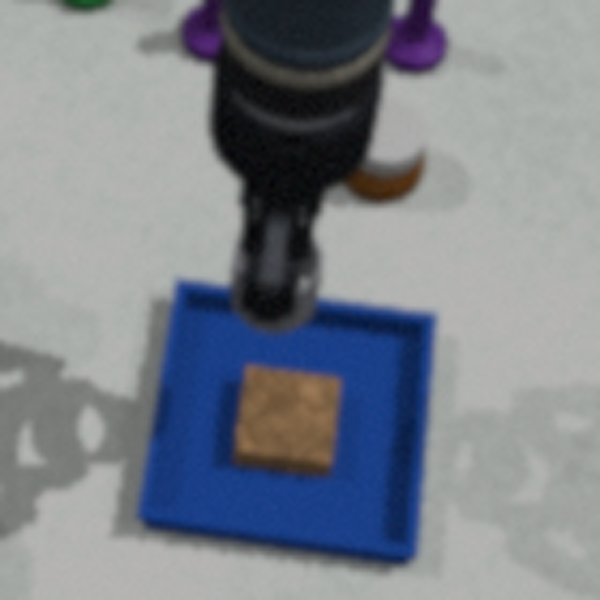

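The ring hangs upright at crop (276,280), its centre about 1–1.5 mm off the finger line. The pad lies flat in mid-tray at (290,418).

play_rows([
  [[0,0,0],[0.025,0.015,0.04],0.42],
  [[0,0,0],[0.045,0.028,0.1],0.42],
  [[0,0,0],[0.045,0.028,0.16],0.42],
  [[0,0,0],[0.045,0.028,0.2],0.42],
  [[0,0,0],[0.045,0.028,0.215],0.42],
  [[0,0,0],[0.045,0.028,0.215],0.42],
  [[0,0,0],[0.045,0.028,0.215],0.42],
  [[0,0,0],[0.045,0.028,0.215],0.42],
  [[0,0,0],[0.045,0.028,0.215],0.42],
  [[0,0,0],[0.045,0.028,0.215],0.42],
])

```text
time: 36.55
position: [0.6066, 0.1962, 0.0637]
tool_rot: [0.001, 0.605, 0.796, 0.001]
wrist_force: [-0.1, 0.4, -1.3]
grip_width: 0.0441
grasp_force: 61.5
```

```bash
python3 plan.py 603.5,195.3,36,105.5
python3 - <<'E'
from m import *
p=capture("scene"); W=cloud(p); s=get_state()["position"]; im=p["img"].astype(int)
m=near(W,s[:2],.06,.04,.1)&(im.max(2)>60); P=W[m]; print(len(P),rect(P),P[:,2].min(),P[:,2].max())
d=np.array([-.267,.964]); e=P[:,:2]@d; print("perp mid-TCP",1000*((e.max()+e.min())/2-s[:2]@d), "pad perp", 1000*(np.array([.6047,.1956])-s[:2])@d)
E
```

```text
t 36.55 tcp [606.6 196.2  63.7] theta 105.5 tilt 0.18 w 44.1 F [-0.1  0.4 -1.3] q6 1.51
603.5,195.3,36,105.5 turn -0.0 shift [-0.0001 -0.0083  0.0693]
81 (array([612.6, 197.9]), array([37.9, 45.4]), 11.5, 81) 0.05124465525011079 0.09653344961225052
perp mid-TCP 0.1068454498465779 pad perp -0.16549812740513378
```

play_rows([
  [[0,0,0],[0,-0.001,0.03],0.42],
  [[0,0,0],[0,-0.001,0.05],0.42],
  [[0,0,0],[0,-0.001,0.06],0.42],
  [[0,0,0],[0,-0.001,0.06],0.42],
  [[0,0,0],[0,-0.001,0.06],0.42],
  [[0,0,0],[0,-0.001,0.06],0.42],
])

```text
time: 37.1
position: [0.6049, 0.196, 0.0376]
tool_rot: [-0.0, 0.605, 0.796, -0.0]
wrist_force: [0.6, -0.1, -0.5]
grip_width: 0.044
grasp_force: 61.5
```

```bash
python3 plan.py 603.5,195.8,34,105.5
```

```text
t 37.1 tcp [604.9 196.   37.6] theta 105.5 tilt 0.02 w 44.0 F [ 0.6 -0.1 -0.5] q6 1.51
603.5,195.8,34,105.5 turn 0.0001 shift [ 0.0004 -0.0036  0.009 ]
```

play_rows([
  [[0,0,0],[0,-0.003,0.003],0.42],
  [[0,0,0],[0,-0.003,0.006],0.42],
  [[0,0,0],[0,-0.003,0.008],0.42],
  [[0,0,0],[0,-0.003,0.009],0.42],
  [[0,0,0],[0,-0.003,0.01],0.42],
  [[0,0,0],[0,-0.003,0.01],0.42],
])

```text
time: 37.6
position: [0.6038, 0.1957, 0.0338]
tool_rot: [-0.0, 0.605, 0.796, -0.0]
wrist_force: [-0.4, 1.0, -1.0]
grip_width: 0.0441
grasp_force: 61.5
```

play_rows([
  [[0,0,0],[0,0,0.002],0.42],
  [[0,0,0],[0,0,0.003],0.42],
  [[0,0,0],[0,0,0.003],0.42],
])

```text
time: 37.85
position: [0.604, 0.1958, 0.0336]
tool_rot: [0.0, 0.605, 0.796, 0.0]
wrist_force: [-1.5, -0.9, 3.4]
grip_width: 0.0441
grasp_force: 61.9
```

Contact, so I'll release and rise.

play_rows([
  [[0,0,0],[0,0,0],0.56],
  [[0,0,0],[0,0,0],0.6],
  [[0,0,0],[0,0,0],0.7],
  [[0,0,0],[0,0,0],0.85],
  [[0,0,0],[0,0,0],0.85],
  [[0,0,0],[0,0,-0.03],0.85],
  [[0,0,0],[0,0,-0.1],0.85],
  [[0,0,0],[0,0,-0.2],0.85],
  [[0,0,0],[0,0,-0.3],1],
  [[0,0,0],[-0.2,-0.15,-0.3],1],
  [[0,0,0],[-0.4,-0.3,-0.3],1],
  [[0,0,0],[-0.4,-0.3,-0.3],1],
  [[0,0,0],[-0.4,-0.3,-0.3],1],
  [[0,0,0],[-0.4,-0.3,-0.3],1],
  [[0,0,0],[-0.4,-0.3,-0.3],1],
])

```text
time: 39.1
position: [0.5293, 0.0043, 0.154]
tool_rot: [0.001, 0.608, 0.794, -0.001]
wrist_force: [2.1, 0.8, 0.3]
grip_width: 0.0853
grasp_force: 0.0
```

```bash
python3 plan.py
python3 - <<'E'
from m import *
for n in("top","scene"):
    p=capture(n); W=cloud(p); im=p["img"].astype(int); br=(im[...,2]>im[...,0]*1.3)&(im[...,2]>50)
    print(n,"pad",rect(W[near(W,(.603,.196),.06,.015,.03)&br]),"ring",rect(W[near(W,(.603,.196),.06,.057,.08)]))
    if n=="scene": cv2.imwrite("pics/g8.png",cv2.resize(p["img"][120:300,160:460],(800,480),interpolation=2))
E
```

```text
t 39.1 tcp [529.3   4.3 154. ] theta 105.2 tilt 0.18 w 85.3 F [2.1 0.8 0.3] q6 1.19
top pad (array([600.1, 196.2]), array([51.5, 53.3]), 17.2, 164) ring (array([603.4, 198.9]), array([44.7, 44.3]), 43.4, 69)
scene pad (array([606.7, 196.8]), array([52.1, 52.4]), 14.0, 194) ring (array([605.7, 196.7]), array([45.8, 43. ]), 21.9, 105)
```

View pics/g8.png

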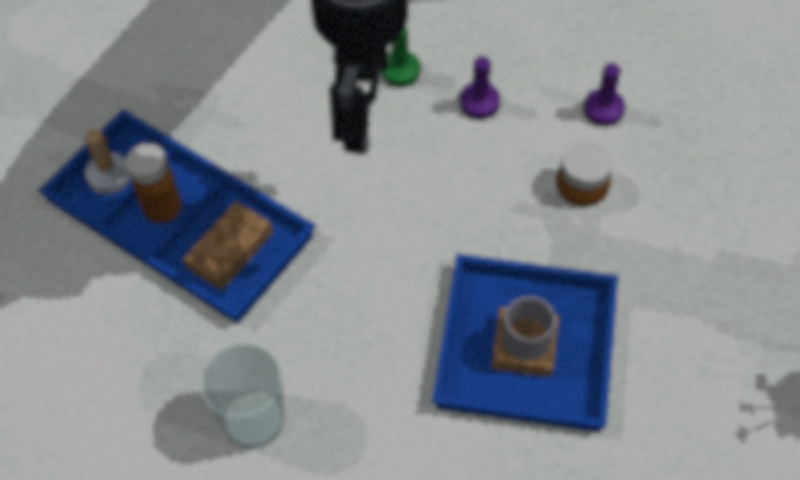

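Both kits are complete. The ring stands upright on the pad at (528,325); tamper, jar and oblong pad sit in their bays, and the bystanders haven't moved. Handing in.

```bash
python3 -c "
from bench import *
print(close_job())"
```

```text
the job is handed in; nothing more can be done
None
```

Both kits are made up as asked and the job is handed in at about 39 s: all five pieces were set down in order, the ring sits within about 2 mm of the square pad's centre, and the short jar, beaker, seedling and tamper look-alikes were left alone.

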